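# Finish a shower-filter change: clear the two leftover parts, then set the cap

### The arm

A 6-joint arm with a two-finger parallel gripper is mounted at the origin on the work surface. World frame = base frame: x ahead of the robot, y to its left, z up, the work surface at z = 0. Lengths are in m, angles in rad, forces in N, time in s.
With the tool pointing down it reaches from about 0.425 to 0.925 m from the base axis. Payload 12.5 kg.
Tool frame: the origin (TCP) lies between the finger pads, 19 mm behind the fingertips; this is the grasp point; z points along the fingers, y is the line along which they close (so a half turn about z gives the same grasp; the last joint's range is limited). The gripper opens to 85 mm and grips with 20 to 120 N. Pads are 22 mm wide; open, the fingers measure 114 mm over their backs; the gripper's body (76 mm by 85 mm) begins 54 mm behind the grasp point. The pads swing forward as they close: fully open they stand 13 mm farther back than shut.
Start: joints at [-1.211, 0.491, 1.559, -0, 1.092, -0.106], TCP at [0.281, -0.558, 0.25] pointing down, gripper open.
Joint ranges: [-3.1, 3.1], [-0.84, 2.19], [0.05, 2.79], [-1.13, 4.28], [0.06, 2.93], [-2.69, 2.69]. Speed limits (rad/s): [2.22, 2.22, 2.79, 3.14, 3.14, 3.14].

### API

Orientations are given as a rotation vector (axis times angle).
In Python, from rig import sense, capture, camera_info, hand_in, outline_of gives the robot as it stands.
- The arm moves only by the tool send_rows, never from a script. Its argument "series" is a list of rows, each an object with "fingers": the finger opening in mm, from 0 to 85.4; "travel": the shift along the tool's x, y, z in mm, a list of three; "turn": the turn, a rotation vector about the tool's x, y, z in rad, a list of three. In form: [{"fingers": fingers, "travel": [x, y, z], "turn": [rx, ry, rz]}, ...]. A call has 1 to 10 rows; each row is the pose to reach, as a shift and turn from the pose commanded when the call began, along the tool's axes at that moment; what a row does not reach only later rows make up. A row lasts 1/8 s, in which the tool goes at most 62.5 mm and 10.7 degrees, less where a joint would pass 70% of its speed; a pose out of reach is approached as far as the arm can. A call with a gripper value outside its range is refused whole. The fingers move at their own pace and stop on an object; the grip force is fixed at half the most. Time passes only in rows, so rows that repeat a pose let the fingers close. It gives the time, the measured TCP pose, the force, the opening and the grip force at its end, in the units of the state.
- sense(): the state, without advancing time (a new reading comes with each control period).
- capture(name): name is "side" or "top"; returns the picture (420x560x3 uint8, red, green, blue); there is no depth.
- camera_info(name): a dict with "vfov" (degrees; the focal length in pixels is half the picture's height over the tangent of half this angle, whatever the lens; pixels are square), "cx", "cy" (the principal point, pixels), "k1" (the pictures are not rectified: a ray, as slopes to the right and down, at radius r is drawn at 1 + k1 r^2 times it, then the intrinsics apply), "origin" and "attitude" of the camera in the world. Camera axes: x right, y up, looking along -z (the intrinsics and any distortion apply to the point x, -y, -z); pixel columns grow to the right and rows downward; lengths in m; the calibration is good to about 2 mm. A picture is of the moment at which its call begins. camera_info takes no time and is no camera call.
- hand_in(): hands the job in; it is judged then, once.
Trained networks look in the newest picture that a camera, given by its name, has taken for a name from the list of things; names that differ only in an ending like _2 or _b are one class to them, and where a whole thing is asked for, a point or a joint stands for the part that bears it (a point fixed in the world has none). Each returns a list of dicts, best first, with "confidence" (0 to 1); they miss things now and then, are a little off and sometimes report something else, mostly with a low value. They report only what shows in the picture. A call takes as long as a camera call.
- outline_of(thing, camera): "mask" (420x560 bool, what is visible of it) and "bbox" ([left, top, right, bottom] in pixels, round what is visible of it).
The state is a dict: "t": time; "joint_positions": joint angles; "dq": joint speeds; "tau": joint torques, N m; "position": TCP position; "tcp_rot": TCP orientation; "ft_force": force on the tool from outside, world axes, zero at the start; "ft_torque": the same for the moment, N m; "finger_gap": opening from 0.0 (shut) to 1.0 (fully open); "gripper_force": force on a finger pad.
Only numpy, scipy, OpenCV 4.12 (cv2) and the standard library are available. Lean on these libraries where they do the work, as an engineer would, in place of code of your own. Each camera call takes 0.05 s, during which the arm holds its last target. There are 200 camera calls.

### The job

Finish the shower-filter change: first clear the leftovers, the spent cartridge into the deep bin and the ring into the shallow tray, and let go of them there. Then screw the filter's knurled cap down (clockwise) until it bottoms out, back it off a quarter turn so that trapped air can bleed out, and finish still gripping the cap there: do not let go of it at the end. Leave everything else where it is.

Things in the scene. Friction and masses are not known exactly. Their poses are not given: they have to be found in the camera images.
- filter: White upright filter pot, fixed: foot 116 mm diameter, 12 mm high; pot 84 mm diameter up to 82 mm, tapering to 60 mm at 100 mm; steel flange 55 mm diameter up to 106 mm. Origin: centre of the foot on the worktop; z up along the cap axis. Steel outlet with a thicker end sticks out to +x (40 mm up, to 78 mm from the axis), a thinner shorter inlet to -x (60 mm up, to 60 mm).
- cap: Grey knurled cap on the filter, started on its thread: 54 mm diameter, 32 mm high; white rib on top (5 mm high, 24 mm long) from centre to rim. Origin: centre of its underside, 106 mm up when bottomed out, plus 1 mm per rad unscrewed. z up, x along the rib, which points like the outlet (filter +x) when bottomed out. Turns stiffly (0.1 N m), stays where left, cannot come off.
- cap_grip (a point): Point on the cap's axis 20 mm above its underside (12 mm below its flat top): the height at which to grip its sides.
- cap_thread (a joint): How far the cap is unscrewed, rad: 0 is bottomed out against a hard stop, growing as it is turned counter-clockwise seen from above (a quarter turn is 1.57). At the start between 1.9 and 2.9.
- cartridge: Spent filter cartridge: white solid cylinder standing upright on the worktop, 62 mm high, 44 mm diameter at its two end rims (8 mm high each) and 40 mm between them, about 90 g. Origin: centre of its underside, z up.
- cartridge_mid (a point): Centre of the cartridge, 31 mm above its underside.
- nut_ring: Leftover white plastic ring lying flat on the worktop: 48 mm outside diameter, 30 mm hole, 14 mm high, about 40 g. Origin: centre of its underside, z up.
- deep_bin: The deeper of two white open square boxes, fixed: 130 by 130 mm, 50 mm high outside, walls and floor about 4 mm. Origin: centre of its underside, on the worktop; x and y along its sides, z up.
- shallow_tray: The shallower of the two white open square boxes, fixed: 130 by 130 mm, 22 mm high outside, walls and floor about 4 mm. Origin: centre of its underside, on the worktop; x and y along its sides, z up.

How it is judged:
By the outcome, as a careful person would: the job done as asked, in the order asked, and still so for the second after the job is handed in, while the arm keeps its last pose, push and grip.
It also fails if it takes over 72 s, if anything falls off the work surface, if the arm or the gripper's body presses on something with over 40 N, if the wrist force passes 120 N, or if a joint passes its speed limit or range.

## Working session

There is one attempt and no reset: what is moved stays moved. The work goes in short steps, Python scripts to look and compute and a tool call to move; the robot and the scene stay as the last step left them, time stands still between calls to the robot, and variables do not carry over. Pictures are saved under pics/ and viewed, at most 10 in all, crops included, and the job is handed in when it is done.

Besides the shell and the picture viewer there is one more tool, called after ">>>" by a JSON object that holds its "fn" and its "kwargs", one argument or row to a line. send_rows: Moves the arm, as the interface text tells. Its arguments: {"type":"object","properties":{"series":{"type":"array"}},"required":["series"]}

```bash
mkdir -p pics; ls; cat > h.py <<'E'
import numpy as np, cv2
from scipy.spatial.transform import Rotation as R
from rig import *
def att(ci):
    a=np.array(ci["attitude"],float)
    return a if a.shape==(3,3) else R.from_rotvec(a).as_matrix()
def ray(cam,u,v):
    ci=camera_info(cam); f=210/np.tan(np.radians(ci["vfov"])/2)
    d=np.array([(u-ci["cx"])/f,(v-ci["cy"])/f]); p=d.copy()
    for _ in range(20): p=d/(1+ci["k1"]*(p@p))
    w=att(ci)@np.array([p[0],-p[1],-1]); return np.array(ci["origin"]),w
def atz(cam,u,v,z):
    o,w=ray(cam,u,v); return o+w*(z-o[2])/w[2]
def proj(cam,P):
    ci=camera_info(cam); f=210/np.tan(np.radians(ci["vfov"])/2)
    q=(np.atleast_2d(P)-np.array(ci["origin"]))@att(ci); p=np.c_[q[:,0]/-q[:,2],-q[:,1]/-q[:,2]]
    p=p*(1+ci["k1"]*(p**2).sum(1,keepdims=True)); return p*f+[ci["cx"],ci["cy"]]
E
python3 - <<'E'
from h import *
s=sense(); print({k:np.round(v,3) for k,v in s.items()})
for c in("side","top"):
    print(c,camera_info(c)); im=capture(c); cv2.imwrite(f"pics/{c}0.png",im[:,:,::-1])
    for n in("filter","cap","cartridge","nut_ring","deep_bin","shallow_tray"):
        for o in outline_of(n,c)[:2]:
            m=o["mask"]; v,u=np.nonzero(m); print(n,round(o["confidence"],2),o["bbox"],u.mean().round(1),v.mean().round(1),np.round(atz(c,u.mean(),v.mean(),0),3)[:2])
E
```

```text
pics
{'t': np.float64(0.0), 'joint_positions': array([-1.211,  0.492,  1.559, -0.   ,  1.092, -0.106]), 'dq': array([ 0.001,  0.   ,  0.001, -0.001, -0.001, -0.   ]), 'tau': array([-2.0000e-03, -6.1846e+01, -2.6160e+01, -0.0000e+00,  4.0000e-03,
       -0.0000e+00]), 'position': array([ 0.281, -0.558,  0.249]), 'tcp_rot': array([-3.056, -0.725,  0.   ]), 'ft_force': array([-1.134,  0.583, -0.106]), 'ft_torque': array([-0.034, -0.028, -0.008]), 'gripper_force': np.float64(0.0), 'finger_gap': np.float64(1.002)}
side {'vfov': 42.44706128642687, 'cx': 275.8056445049605, 'cy': 208.95498970242448, 'k1': 0.007652606487223046, 'origin': array([0.15842093, 1.03293665, 0.99520541]), 'attitude': array([ 0.22117413, -1.23003274, -2.51263966])}
filter 0.78 [212.9, 188.0, 259.2, 250.0] 237.6 222.4 [ 0.694 -0.061]
cap 0.55 [226.3, 193.8, 249.8, 209.8] 236.6 200.4 [ 0.741 -0.156]
cartridge 0.62 [309.8, 202.7, 327.2, 226.2] 318.2 216.1 [ 0.486 -0.175]
cartridge 0.59 [213.4, 187.1, 261.5, 251.1] 237.1 222.6 [ 0.695 -0.06 ]
nut_ring 0.6 [280.7, 282.9, 305.3, 301.0] 291.5 291.0 [0.457 0.136]
nut_ring 0.56 [311.7, 175.1, 363.5, 206.9] 336.8 189.9 [ 0.471 -0.323]
deep_bin 0.92 [237.2, 320.4, 306.1, 393.8] 271.6 354.5 [0.432 0.334]
shallow_tray 0.6 [307.9, 171.5, 363.9, 209.7] 336.6 190.3 [ 0.471 -0.321]
top {'vfov': 46.59974313266299, 'cx': 282.4902161753154, 'cy': 215.7329000881815, 'k1': -0.13716076042138975, 'origin': array([0.34777207, 0.00640268, 1.282743  ]), 'attitude': array([ 0.1491837 , -0.13237243, -1.56944485])}
filter 0.74 [272.1, 152.6, 313.1, 207.1] 291.4 182.1 [ 0.673 -0.005]
cap 0.83 [280.6, 159.9, 305.1, 186.8] 291.5 172.3 [ 0.7   -0.005]
cartridge 0.67 [331.7, 245.8, 357.2, 264.9] 342.8 253.8 [ 0.477 -0.139]
nut_ring 0.72 [224.7, 253.7, 245.1, 275.0] 234.6 262.8 [0.455 0.147]
deep_bin 0.71 [127.8, 242.1, 182.9, 301.1] 155.7 273.0 [0.427 0.357]
shallow_tray 0.94 [376.7, 230.1, 434.2, 287.5] 405.9 256.7 [ 0.468 -0.307]
```

```bash
python3 - <<'E'
import cv2
a=cv2.imread("pics/top0.png")[130:310,110:450]; cv2.imwrite("pics/c.png",cv2.resize(a,None,fx=2.35,fy=2.35,interpolation=2))
b=cv2.imread("pics/side0.png")[160:400,195:375]; cv2.imwrite("pics/d.png",cv2.resize(b,None,fx=2.5,fy=2.5,interpolation=2))
E
```

```text
(no output)
```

View pics/c.png

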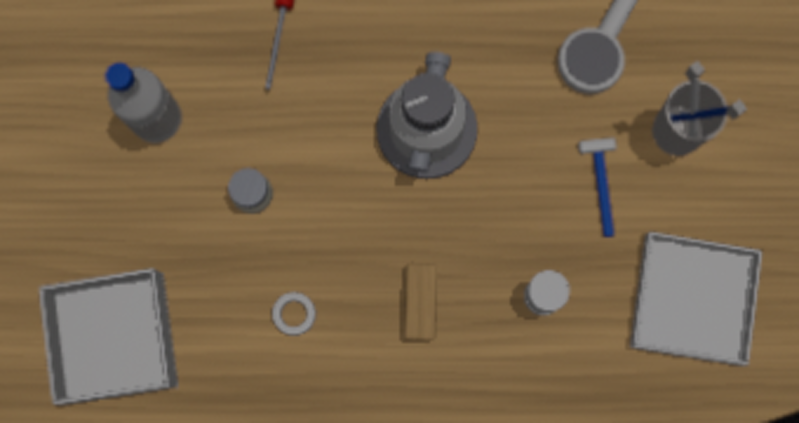

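View pics/d.png

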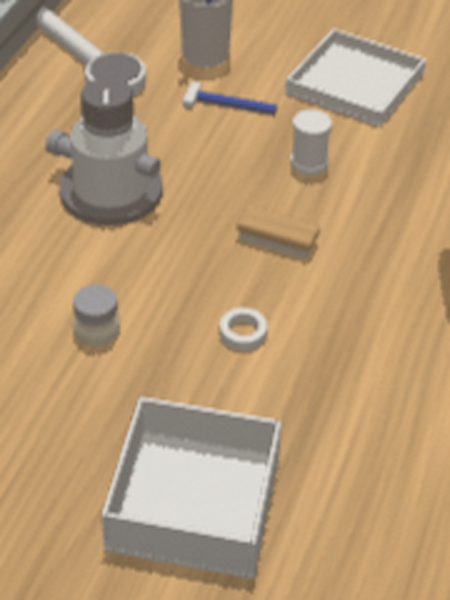

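```bash
cat >> h.py <<'E'
def tri(n,zs,cs=("side","top")):
    A=np.zeros((3,3));b=np.zeros(3)
    for c in cs:
        L=outline_of(n,c)
        if not L: print(n,c,"none"); continue
        v,u=np.nonzero(L[0]["mask"]); print(n,c,round(L[0]["confidence"],2),"atz",np.round(atz(c,u.mean(),v.mean(),zs),4))
        o,w=ray(c,u.mean(),v.mean()); w/=np.linalg.norm(w); M=np.eye(3)-np.outer(w,w); A+=M;b+=M@o
    try: print("  tri",np.round(np.linalg.solve(A,b),4))
    except Exception: pass
E
python3 - <<'E'
from h import *
for n,z in(("filter",.06),("cap",.124),("cartridge",.031),("nut_ring",.007),("deep_bin",.025),("shallow_tray",.011)): tri(n,z)
for n,z in(("deep_bin",.05),("shallow_tray",.022)):
    m=outline_of(n,"top")[0]["mask"].astype(np.uint8); v,u=np.nonzero(m)
    # rim footprint
    r=cv2.minAreaRect(np.float32([atz("top",a,b,z)[:2] for a,b in zip(u,v)])); print(n,r)
print(np.round(R.from_rotvec(sense()["tcp_rot"]).as_matrix(),3))
a=cv2.imread("pics/top0.png")[145:195,265:320]; cv2.imwrite("pics/e.png",cv2.resize(a,None,fx=10,fy=10,interpolation=2))
E
```

```text
filter side 0.78 atz [0.662  0.0052 0.06  ]
filter top 0.74 atz [ 0.6575 -0.004   0.06  ]
  tri [ 0.6627 -0.0033  0.0523]
cap side 0.55 atz [ 0.6684 -0.0081  0.124 ]
cap top 0.83 atz [ 0.6661 -0.0038  0.124 ]
  tri [ 0.6656 -0.0037  0.1276]
cartridge side 0.62 atz [ 0.4757 -0.1377  0.031 ]
cartridge top 0.67 atz [ 0.4742 -0.1357  0.031 ]
  tri [ 0.4745 -0.1354  0.033 ]
nut_ring side 0.6 atz [0.4545 0.1427 0.007 ]
nut_ring top 0.72 atz [0.454  0.1458 0.007 ]
  tri [0.4537 0.1455 0.0101]
deep_bin side 0.92 atz [0.4253 0.3514 0.025 ]
deep_bin top 0.71 atz [0.4256 0.3501 0.025 ]
  tri [0.4257 0.3504 0.0237]
shallow_tray side 0.6 atz [ 0.468  -0.3056  0.011 ]
shallow_tray top 0.94 atz [ 0.4673 -0.3046  0.011 ]
  tri [ 0.4675 -0.3043  0.012 ]
deep_bin ((0.42452338337898254, 0.3437039256095886), (0.13115648925304413, 0.1409636288881302), 9.846166610717773)
shallow_tray ((0.4667678773403168, -0.30232012271881104), (0.13474152982234955, 0.13200858235359192), 80.4580307006836)
[[ 0.893  0.449  0.   ]
 [ 0.449 -0.893 -0.   ]
 [ 0.     0.    -1.   ]]
```

View pics/e.png

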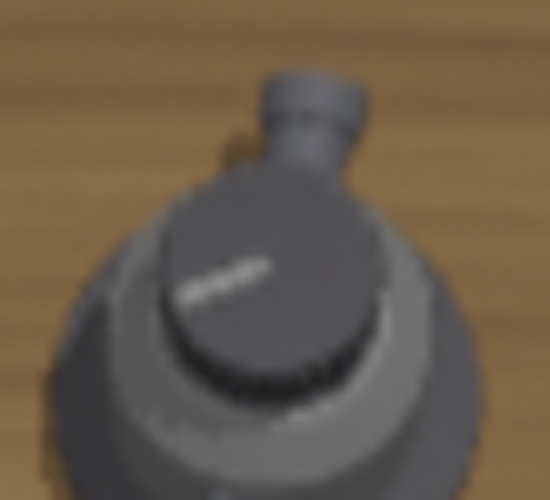

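>>> {"fn": "send_rows", "kwargs": {
  "series": [
    {"fingers": 75,"travel": [362,-290,100],"turn": [0,0,-1.105]},
    {"fingers": 75,"travel": [362,-290,100],"turn": [0,0,-1.105]},
    {"fingers": 75,"travel": [362,-290,100],"turn": [0,0,-1.105]},
    {"fingers": 75,"travel": [362,-290,100],"turn": [0,0,-1.105]},
    {"fingers": 75,"travel": [362,-290,100],"turn": [0,0,-1.105]},
    {"fingers": 75,"travel": [362,-290,100],"turn": [0,0,-1.105]},
    {"fingers": 75,"travel": [362,-290,100],"turn": [0,0,-1.105]},
    {"fingers": 75,"travel": [362,-290,100],"turn": [0,0,-1.105]},
    {"fingers": 75,"travel": [362,-290,100],"turn": [0,0,-1.105]},
    {"fingers": 75,"travel": [362,-290,100],"turn": [0,0,-1.105]}
  ]
}}

```text
t: 2.65
position: [0.4739, -0.137, 0.1502]
tcp_rot: [2.221, 2.222, -0.0]
ft_force: [-0.1, 0.2, 0.5]
finger_gap: 0.878
gripper_force: 0.0
```

```bash
python3 - <<'E'
from h import *
s=sense(); print(s["position"],np.round(R.from_rotvec(s["tcp_rot"]).as_matrix(),3).tolist(),s["joint_positions"])
c=np.array([.664,-.003])
p=atz("top",292,171.3,.143);q=atz("top",283,174.7,.143); o=atz("top",296.5,153,.046)
d=(q-p)[:2]; e=o[:2]-c; a=np.arctan2(d[1],d[0]);b=np.arctan2(e[1],e[0]); print("rib",p,q,a,"outlet",o,b,"theta",a-b)
E
```

```text
[ 0.47394392 -0.13703853  0.15015201] [[-0.0, 1.0, 0.0], [1.0, 0.0, -0.0], [-0.0, 0.0, -1.0]] [-4.15359306e-01  4.46048139e-01  1.98407569e+00 -2.66197081e-04
  7.11139304e-01 -4.15518024e-01]
rib [ 0.66334672 -0.00484863  0.143     ] [0.65495402 0.01693384 0.143     ] 1.9385627733157051 outlet [ 0.74030091 -0.01802506  0.046     ] -0.1944308534039628 theta 2.132993626719668
```

>>> {"fn": "send_rows", "kwargs": {
  "series": [
    {"fingers": 75,"travel": [1.5,0.5,60],"turn": [0,0,0]},
    {"fingers": 75,"travel": [1.5,0.5,100],"turn": [0,0,0]},
    {"fingers": 75,"travel": [1.5,0.5,119],"turn": [0,0,0]},
    {"fingers": 75,"travel": [1.5,0.5,119],"turn": [0,0,0]},
    {"fingers": 35,"travel": [1.5,0.5,119],"turn": [0,0,0]},
    {"fingers": 35,"travel": [1.5,0.5,119],"turn": [0,0,0]},
    {"fingers": 35,"travel": [1.5,0.5,119],"turn": [0,0,0]},
    {"fingers": 35,"travel": [1.5,0.5,119],"turn": [0,0,0]},
    {"fingers": 35,"travel": [1.5,0.5,119],"turn": [0,0,0]},
    {"fingers": 35,"travel": [1.5,0.5,119],"turn": [0,0,0]}
  ]
}}

```text
t: 3.9
position: [0.4747, -0.1356, 0.0321]
tcp_rot: [2.22, 2.22, 0.001]
ft_force: [-2.1, -3.4, 6.1]
finger_gap: 0.457
gripper_force: 58.3
```

>>> {"fn": "send_rows", "kwargs": {
  "series": [
    {"fingers": 35,"travel": [0,0,-50],"turn": [0,0,0]},
    {"fingers": 35,"travel": [0,0,-100],"turn": [0,0,0]},
    {"fingers": 35,"travel": [50,-5,-120],"turn": [0,0,0]},
    {"fingers": 35,"travel": [110,-11,-120],"turn": [0,0,0]},
    {"fingers": 35,"travel": [170,-17,-120],"turn": [0,0,0]},
    {"fingers": 35,"travel": [230,-23,-120],"turn": [0,0,0]},
    {"fingers": 35,"travel": [290,-29,-120],"turn": [0,0,0]},
    {"fingers": 35,"travel": [350,-35,-120],"turn": [0,0,0]},
    {"fingers": 35,"travel": [410,-41,-120],"turn": [0,0,0]},
    {"fingers": 35,"travel": [460,-46,-120],"turn": [0,0,0]}
  ]
}}

```text
t: 5.15
position: [0.4278, 0.327, 0.1518]
tcp_rot: [2.22, 2.222, 0.002]
ft_force: [0.4, 0.1, -0.9]
finger_gap: 0.462
gripper_force: 59.6
```

>>> {"fn": "send_rows", "kwargs": {
  "series": [
    {"fingers": 35,"travel": [26,-3,0],"turn": [0,0,0]},
    {"fingers": 35,"travel": [26,-3,0],"turn": [0,0,0]},
    {"fingers": 35,"travel": [26,-3,50],"turn": [0,0,0]},
    {"fingers": 35,"travel": [26,-3,90],"turn": [0,0,0]},
    {"fingers": 35,"travel": [26,-3,108],"turn": [0,0,0]},
    {"fingers": 35,"travel": [26,-3,111],"turn": [0,0,0]},
    {"fingers": 35,"travel": [26,-3,111],"turn": [0,0,0]}
  ]
}}

```text
t: 6.02
position: [0.4259, 0.3505, 0.0408]
tcp_rot: [2.222, 2.221, 0.001]
ft_force: [-0.8, -0.1, -1.2]
finger_gap: 0.461
gripper_force: 59.6
```

>>> {"fn": "send_rows", "kwargs": {
  "series": [
    {"fingers": 35,"travel": [0,0,4],"turn": [0,0,0]},
    {"fingers": 35,"travel": [0,0,4],"turn": [0,0,0]},
    {"fingers": 62,"travel": [0,0,4],"turn": [0,0,0]},
    {"fingers": 62,"travel": [0,0,4],"turn": [0,0,0]},
    {"fingers": 62,"travel": [0,0,4],"turn": [0,0,0]},
    {"fingers": 62,"travel": [0,0,-20],"turn": [0,0,0]},
    {"fingers": 62,"travel": [0,0,-70],"turn": [0,0,0]},
    {"fingers": 62,"travel": [0,0,-110],"turn": [0,0,0]},
    {"fingers": 75,"travel": [-50,4,-110],"turn": [0,0,0]},
    {"fingers": 75,"travel": [-100,14,-110],"turn": [0,0,0]}
  ]
}}

```text
t: 7.28
position: [0.4391, 0.25, 0.1506]
tcp_rot: [2.219, 2.223, 0.002]
ft_force: [1.1, -0.3, -0.5]
finger_gap: 0.879
gripper_force: 0.0
```

>>> {"fn": "send_rows", "kwargs": {
  "series": [
    {"fingers": 75,"travel": [-55,7,0],"turn": [0,0,0]},
    {"fingers": 75,"travel": [-105,14,50],"turn": [0,0,0]},
    {"fingers": 75,"travel": [-105,14,50],"turn": [0,0,0]},
    {"fingers": 75,"travel": [-105,14,50],"turn": [0,0,0]}
  ]
}}

```text
t: 7.78
position: [0.4536, 0.1458, 0.1]
tcp_rot: [-2.222, -2.22, 0.001]
ft_force: [0.3, -0.4, 0.2]
finger_gap: 0.877
gripper_force: 0.0
```

```bash
python3 - <<'E'
from h import *
s=sense(); print(s["t"],s["position"])
capture("side");im=capture("top"); cv2.imwrite("pics/top1.png",im[:,:,::-1])
tri("cartridge",.035); tri("nut_ring",.007)
a=im[190:320,110:300,::-1]; cv2.imwrite("pics/f.png",cv2.resize(a,None,fx=4,fy=4,interpolation=2))
E
```

```text
7.775 [0.45359182 0.14575223 0.0999638 ]
cartridge side 0.65 atz [ 0.4392 -0.2709  0.035 ]
cartridge top 0.59 atz [0.4252 0.3537 0.035 ]
  tri [0.3656 0.2425 0.4129]
nut_ring side 0.75 atz [0.4326 0.3312 0.007 ]
nut_ring top 0.68 atz [ 0.6976 -0.0047  0.007 ]
  tri [ 0.6882 -0.0089 -0.4392]
```

View pics/f.png

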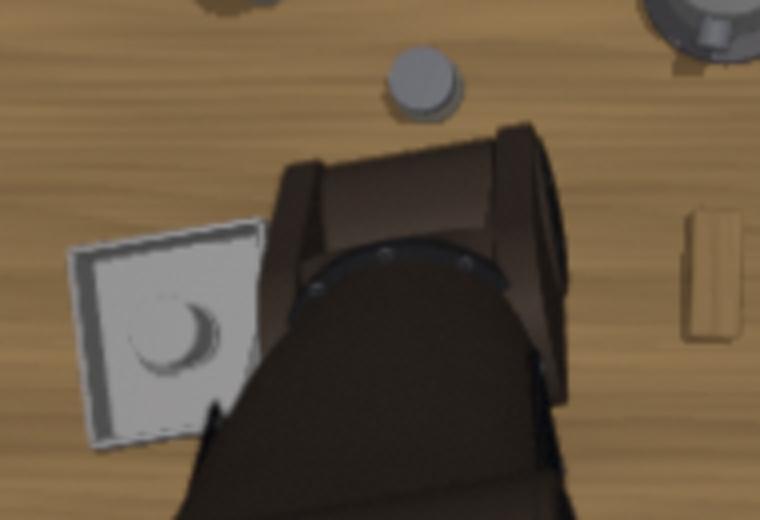

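>>> {"fn": "send_rows", "kwargs": {
  "series": [
    {"fingers": 70,"travel": [0,0,50],"turn": [0,0,0]},
    {"fingers": 70,"travel": [0,0,72],"turn": [0,0,0]},
    {"fingers": 70,"travel": [0,0,81],"turn": [0,0,0]},
    {"fingers": 70,"travel": [0,0,81],"turn": [0,0,0]},
    {"fingers": 42,"travel": [0,0,81],"turn": [0,0,0]},
    {"fingers": 42,"travel": [0,0,81],"turn": [0,0,0]},
    {"fingers": 42,"travel": [0,0,81],"turn": [0,0,0]},
    {"fingers": 42,"travel": [0,0,81],"turn": [0,0,0]},
    {"fingers": 42,"travel": [0,0,81],"turn": [0,0,0]}
  ]
}}

```text
t: 9.2
position: [0.4539, 0.1459, 0.0205]
tcp_rot: [2.221, 2.22, 0.003]
ft_force: [-2.7, 0.0, 13.1]
finger_gap: 0.53
gripper_force: 59.3
```

>>> {"fn": "send_rows", "kwargs": {
  "series": [
    {"fingers": 42,"travel": [0,0,-10],"turn": [0,0,0]},
    {"fingers": 42,"travel": [0,0,-60],"turn": [0,0,0]},
    {"fingers": 42,"travel": [0,0,-110],"turn": [0,0,0]},
    {"fingers": 42,"travel": [0,0,-110],"turn": [0,0,0]},
    {"fingers": 42,"travel": [0,0,-110],"turn": [0,0,0]}
  ]
}}

```text
t: 9.82
position: [0.4532, 0.1457, 0.1293]
tcp_rot: [2.221, 2.221, 0.001]
ft_force: [-1.0, -0.2, -1.3]
finger_gap: 0.532
gripper_force: 61.6
```

```bash
python3 - <<'E'
from h import *
im=capture("side"); p=proj("side",sense()["position"])[0].astype(int); print(p)
x,y=p; a=im[y-60:y+60,x-80:x+80,::-1]; cv2.imwrite("pics/g.png",cv2.resize(a,None,fx=4,fy=4,interpolation=2))
E
```

```text
[292 255]
```

View pics/g.png

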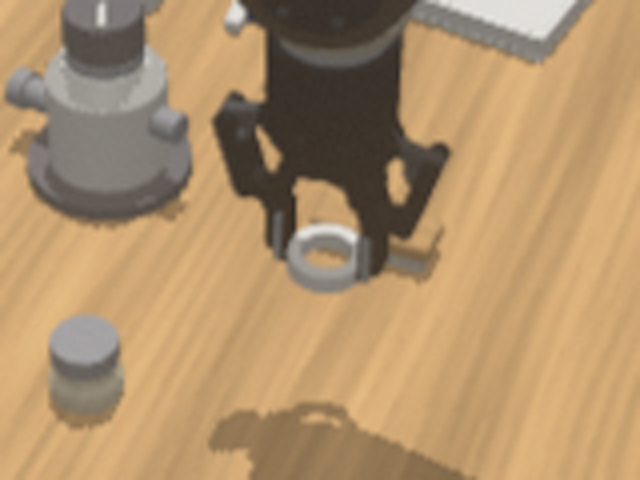

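>>> {"fn": "send_rows", "kwargs": {
  "series": [
    {"fingers": 42,"travel": [-60,2,0],"turn": [0,0,0]},
    {"fingers": 42,"travel": [-120,4,0],"turn": [0,0,0]},
    {"fingers": 42,"travel": [-180,6,0],"turn": [0,0,0]},
    {"fingers": 42,"travel": [-240,8,0],"turn": [0,0,0]},
    {"fingers": 42,"travel": [-300,10,0],"turn": [0,0,0]},
    {"fingers": 42,"travel": [-360,12,0],"turn": [0,0,0]},
    {"fingers": 42,"travel": [-420,14,0],"turn": [0,0,0]},
    {"fingers": 42,"travel": [-450,14,0],"turn": [0,0,0]},
    {"fingers": 42,"travel": [-450,14,0],"turn": [0,0,0]},
    {"fingers": 42,"travel": [-450,14,0],"turn": [0,0,0]}
  ]
}}

```text
t: 11.12
position: [0.4669, -0.3033, 0.128]
tcp_rot: [-2.22, -2.22, 0.0]
ft_force: [-0.5, 0.5, -0.0]
finger_gap: 0.527
gripper_force: 61.6
```

>>> {"fn": "send_rows", "kwargs": {
  "series": [
    {"fingers": 42,"travel": [0,0,50],"turn": [0,0,0]},
    {"fingers": 42,"travel": [0,0,85],"turn": [0,0,0]},
    {"fingers": 42,"travel": [0,0,100],"turn": [0,0,0]},
    {"fingers": 42,"travel": [0,0,102],"turn": [0,0,0]},
    {"fingers": 42,"travel": [0,0,102],"turn": [0,0,0]},
    {"fingers": 65,"travel": [0,0,101],"turn": [0,0,0]},
    {"fingers": 65,"travel": [0,0,101],"turn": [0,0,0]},
    {"fingers": 65,"travel": [0,0,101],"turn": [0,0,0]},
    {"fingers": 65,"travel": [0,0,80],"turn": [0,0,0]},
    {"fingers": 65,"travel": [0,0,30],"turn": [0,0,0]}
  ]
}}

```text
t: 12.38
position: [0.4667, -0.3038, 0.0983]
tcp_rot: [-2.219, -2.219, 0.001]
ft_force: [-0.3, -0.5, 0.8]
finger_gap: 0.761
gripper_force: 0.0
```

>>> {"fn": "send_rows", "kwargs": {
  "series": [
    {"fingers": 75,"travel": [0,0,-60],"turn": [0,0,0]},
    {"fingers": 75,"travel": [0,0,-120],"turn": [0,0,-0.1]},
    {"fingers": 75,"travel": [60,0,-132],"turn": [0,0,-0.28]},
    {"fingers": 75,"travel": [120,0,-132],"turn": [0,0,-0.45]},
    {"fingers": 75,"travel": [180,10,-132],"turn": [0,0,-0.6]},
    {"fingers": 75,"travel": [240,30,-132],"turn": [0,0,-0.75]},
    {"fingers": 75,"travel": [280,70,-132],"turn": [0,0,-0.9]},
    {"fingers": 75,"travel": [299,120,-132],"turn": [0,0,-1.05]},
    {"fingers": 75,"travel": [299,140,-132],"turn": [0,0,-1.2]},
    {"fingers": 75,"travel": [299,140,-132],"turn": [0,0,-1.2]}
  ]
}}

```text
t: 13.62
position: [0.6079, -0.0049, 0.2304]
tcp_rot: [-0.579, -3.087, 0.0]
ft_force: [-0.6, -0.3, 0.2]
finger_gap: 0.877
gripper_force: 0.0
```

```bash
python3 - <<'E'
from h import *
s=sense(); print(s["t"],s["position"],np.round(R.from_rotvec(s["tcp_rot"]).as_matrix(),3).tolist(),s["joint_positions"])
a=capture("side");b=capture("top"); cv2.imwrite("pics/side2.png",a[:,:,::-1]);cv2.imwrite("pics/top2.png",b[:,:,::-1])
tri("nut_ring",.011); tri("cap",.124); tri("filter",.06)
A=cv2.resize(a[150:260,195:375,::-1],None,fx=4,fy=4,interpolation=2);cv2.imwrite("pics/i.png",A)
B=cv2.resize(b[130:300,260:450,::-1],None,fx=3.4,fy=3.4,interpolation=2);cv2.imwrite("pics/j.png",B)
E
```

```text
13.625 [ 0.60790187 -0.00493384  0.23042116] [[-0.932, 0.362, -0.0], [0.362, 0.932, -0.0], [0.0, -0.0, -1.0]] [-1.16691870e-01  4.86373319e-01  1.62518846e+00 -1.18137464e-04
  1.03049812e+00 -1.31670108e+00]
nut_ring side none
nut_ring top 0.64 atz [ 0.4667 -0.3025  0.011 ]
  tri [0.3461 0.0108 1.301 ]
cap side 0.57 atz [ 0.6672 -0.0074  0.124 ]
cap top none
  tri [0.0317 1.292  1.2121]
filter side 0.74 atz [0.6622 0.0055 0.06  ]
filter top none
  tri [0.1488 1.0525 1.013 ]
```

View pics/i.png

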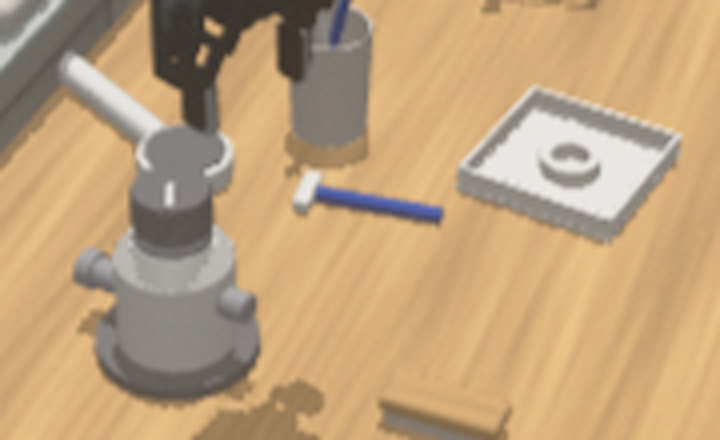

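View pics/j.png

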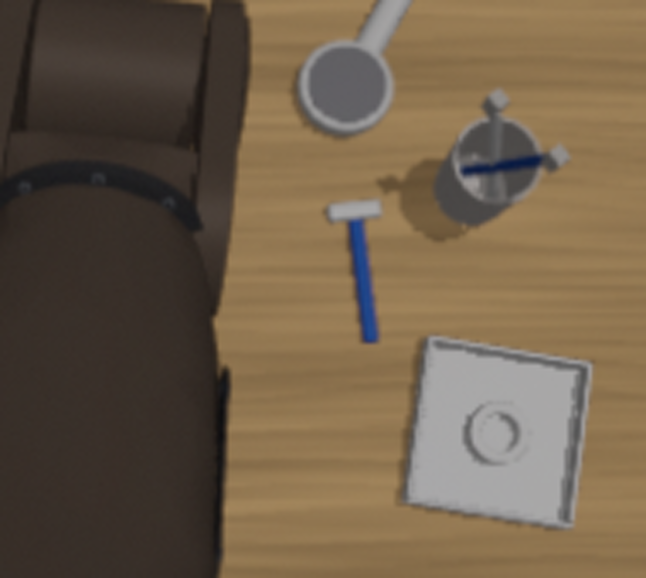

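>>> {"fn": "send_rows", "kwargs": {
  "series": [
    {"fingers": 80,"travel": [-52,20,0],"turn": [0,0,0]},
    {"fingers": 80,"travel": [-52,20,0],"turn": [0,0,0]},
    {"fingers": 80,"travel": [-52,20,40],"turn": [0,0,0]},
    {"fingers": 80,"travel": [-52,20,70],"turn": [0,0,0]},
    {"fingers": 80,"travel": [-52,20,90],"turn": [0,0,0]},
    {"fingers": 80,"travel": [-52,20,101],"turn": [0,0,0]},
    {"fingers": 80,"travel": [-52,20,101],"turn": [0,0,0]},
    {"fingers": 70,"travel": [-52,20,101],"turn": [0,0,0]},
    {"fingers": 65,"travel": [-52,20,101],"turn": [0,0,0]},
    {"fingers": 60,"travel": [-52,20,101],"turn": [0,0,0]}
  ]
}}

```text
t: 15.28
position: [0.6633, -0.0055, 0.1305]
tcp_rot: [0.579, 3.087, -0.0]
ft_force: [-1.5, -1.3, 0.3]
finger_gap: 0.701
gripper_force: 0.0
```

>>> {"fn": "send_rows", "kwargs": {
  "series": [
    {"fingers": 57,"travel": [0,0,0],"turn": [0,0,0]},
    {"fingers": 57,"travel": [0,0,0],"turn": [0,0,0]}
  ]
}}

```text
t: 15.52
position: [0.6633, -0.0053, 0.1302]
tcp_rot: [0.579, 3.087, 0.0]
ft_force: [0.4, 2.2, 1.6]
finger_gap: 0.667
gripper_force: 1.0
```

```bash
python3 - <<'E'
from h import *
s=sense(); print({k:np.round(v,3) for k,v in s.items()})
E
```

```text
{'t': np.float64(15.525), 'joint_positions': array([-0.108,  0.671,  1.571,  0.   ,  0.899, -1.308]), 'dq': array([-0.001,  0.   ,  0.001, -0.002, -0.001,  0.   ]), 'tau': array([ -1.251, -68.43 , -21.626,  -0.392,   0.158,  -0.   ]), 'position': array([ 0.663, -0.005,  0.13 ]), 'tcp_rot': array([0.579, 3.087, 0.   ]), 'ft_force': array([0.358, 2.214, 1.617]), 'ft_torque': array([ 0.307, -0.18 , -0.028]), 'gripper_force': np.float64(1.024), 'finger_gap': np.float64(0.667)}
```

>>> {"fn": "send_rows", "kwargs": {
  "series": [
    {"fingers": 57,"travel": [0,1.2,0],"turn": [0,0,0]},
    {"fingers": 48,"travel": [0,1.2,0],"turn": [0,0,0]},
    {"fingers": 48,"travel": [0,1.2,0],"turn": [0,0,0]},
    {"fingers": 48,"travel": [0,1.2,0],"turn": [0,0,0]},
    {"fingers": 48,"travel": [0,1.2,0],"turn": [0,0,0]},
    {"fingers": 48,"travel": [0,1.2,0],"turn": [0,0,0]}
  ]
}}

```text
t: 16.27
position: [0.6637, -0.0039, 0.1305]
tcp_rot: [0.579, 3.087, 0.001]
ft_force: [0.1, 4.0, 4.1]
finger_gap: 0.617
gripper_force: 61.8
```

>>> {"fn": "send_rows", "kwargs": {
  "series": [
    {"fingers": 48,"travel": [0,1.2,0],"turn": [0,0,0.1]},
    {"fingers": 48,"travel": [0,1.2,0.2],"turn": [0,0,0.2]},
    {"fingers": 48,"travel": [0,1.2,0.3],"turn": [0,0,0.3]},
    {"fingers": 48,"travel": [0,1.2,0.3],"turn": [0,0,0.3]}
  ]
}}

```text
t: 16.77
position: [0.664, -0.0034, 0.1302]
tcp_rot: [1.036, 2.965, -0.001]
ft_force: [-0.6, -0.1, 5.8]
finger_gap: 0.618
gripper_force: 61.7
```

```bash
cat > st.py <<'E'
from h import *
s=sense(); print({k:np.round(s[k],3) for k in("t","position","ft_force","ft_torque","gripper_force","finger_gap","joint_positions")})
M=R.from_rotvec(s["tcp_rot"]).as_matrix(); print("yaw",round(np.arctan2(M[1,0],M[0,0]),4),"force in tool",np.round(M.T@s["ft_force"],1))
E
python3 st.py
```

```text
{'t': np.float64(16.775), 'position': array([ 0.664, -0.003,  0.13 ]), 'ft_force': array([-0.589, -0.052,  5.829]), 'ft_torque': array([-0.073,  0.339, -0.129]), 'gripper_force': np.float64(61.711), 'finger_gap': np.float64(0.618), 'joint_positions': array([-0.104,  0.672,  1.569, -0.   ,  0.9  , -1.003])}
yaw 2.4693 force in tool [ 0.4 -0.4 -5.8]
```

>>> {"fn": "send_rows", "kwargs": {
  "series": [
    {"fingers": 48,"travel": [0,0,0],"turn": [0,0,0.15]},
    {"fingers": 48,"travel": [0,0,0.2],"turn": [0,0,0.3]},
    {"fingers": 48,"travel": [0,0,0.4],"turn": [0,0,0.45]},
    {"fingers": 48,"travel": [0,0,0.5],"turn": [0,0,0.6]},
    {"fingers": 48,"travel": [0,0,0.5],"turn": [0,0,0.6]}
  ]
}}

```text
t: 17.4
position: [0.6646, -0.003, 0.1296]
tcp_rot: [1.863, 2.528, 0.002]
ft_force: [2.6, 3.7, 4.0]
finger_gap: 0.612
gripper_force: 61.8
```

```bash
python3 st.py
```

```text
{'t': np.float64(17.4), 'position': array([ 0.665, -0.003,  0.13 ]), 'ft_force': array([2.615, 3.656, 3.976]), 'ft_torque': array([ 0.595, -0.469, -0.161]), 'gripper_force': np.float64(61.841), 'finger_gap': np.float64(0.612), 'joint_positions': array([-0.104,  0.673,  1.569,  0.   ,  0.898, -0.405])}
yaw 1.8717 force in tool [ 2.7  3.6 -4. ]
```

>>> {"fn": "send_rows", "kwargs": {
  "series": [
    {"fingers": 48,"travel": [0,0,0.1],"turn": [0,0,0.15]},
    {"fingers": 48,"travel": [0,0,0.3],"turn": [0,0,0.3]},
    {"fingers": 48,"travel": [0,0,0.4],"turn": [0,0,0.45]},
    {"fingers": 48,"travel": [0,0,0.6],"turn": [0,0,0.6]},
    {"fingers": 48,"travel": [0,0,0.6],"turn": [0,0,0.6]}
  ]
}}

```text
t: 18.02
position: [0.6653, -0.003, 0.1291]
tcp_rot: [2.525, 1.865, 0.005]
ft_force: [6.9, 4.0, 2.1]
finger_gap: 0.617
gripper_force: 62.1
```

```bash
python3 st.py
```

```text
{'t': np.float64(18.025), 'position': array([ 0.665, -0.003,  0.129]), 'ft_force': array([6.932, 4.02 , 2.085]), 'ft_torque': array([ 0.664, -1.154, -0.167]), 'gripper_force': np.float64(62.114), 'finger_gap': np.float64(0.617), 'joint_positions': array([-1.040e-01,  6.740e-01,  1.568e+00,  1.000e-03,  8.950e-01,
        1.940e-01])}
yaw 1.2725 force in tool [ 5.9  5.5 -2.1]
```

>>> {"fn": "send_rows", "kwargs": {
  "series": [
    {"fingers": 48,"travel": [0.5,1,0.1],"turn": [0,0,0.15]},
    {"fingers": 48,"travel": [0.5,1,0.3],"turn": [0,0,0.3]},
    {"fingers": 48,"travel": [0.5,1,0.4],"turn": [0,0,0.42]},
    {"fingers": 48,"travel": [0.5,1,0.4],"turn": [0,0,0.42]}
  ]
}}

```text
t: 18.52
position: [0.6659, -0.0032, 0.1286]
tcp_rot: [2.858, 1.301, 0.003]
ft_force: [5.0, 1.0, 3.5]
finger_gap: 0.612
gripper_force: 62.3
```

```bash
python3 st.py
```

```text
{'t': np.float64(18.525), 'position': array([ 0.666, -0.003,  0.129]), 'ft_force': array([5.018, 1.035, 3.538]), 'ft_torque': array([ 0.238, -0.814, -0.152]), 'gripper_force': np.float64(62.275), 'finger_gap': np.float64(0.612), 'joint_positions': array([-0.104,  0.676,  1.566, -0.   ,  0.897,  0.613])}
yaw 0.8543 force in tool [ 4.1  3.1 -3.5]
```

>>> {"fn": "send_rows", "kwargs": {
  "series": [
    {"fingers": 48,"travel": [0,0,0],"turn": [0,0,0.08]},
    {"fingers": 48,"travel": [0,0,0],"turn": [0,0,0.08]}
  ]
}}

```text
t: 18.77
position: [0.666, -0.0032, 0.1286]
tcp_rot: [2.907, 1.187, 0.003]
ft_force: [5.8, 0.8, 3.1]
finger_gap: 0.613
gripper_force: 62.2
```

```bash
python3 st.py
```

```text
{'t': np.float64(18.775), 'position': array([ 0.666, -0.003,  0.129]), 'ft_force': array([5.795, 0.803, 3.129]), 'ft_torque': array([ 0.127, -0.899, -0.096]), 'gripper_force': np.float64(62.247), 'finger_gap': np.float64(0.613), 'joint_positions': array([-0.104,  0.676,  1.566, -0.   ,  0.897,  0.692])}
yaw 0.7752 force in tool [ 4.7  3.5 -3.1]
```

>>> {"fn": "send_rows", "kwargs": {
  "series": [
    {"fingers": 48,"travel": [0,0,0],"turn": [0,0,0.06]},
    {"fingers": 48,"travel": [0,0,0],"turn": [0,0,0.06]}
  ]
}}

```text
t: 19.02
position: [0.666, -0.0033, 0.1285]
tcp_rot: [2.941, 1.1, 0.003]
ft_force: [5.7, -0.9, 2.4]
finger_gap: 0.618
gripper_force: 62.2
```

```bash
python3 st.py
```

```text
{'t': np.float64(19.025), 'position': array([ 0.666, -0.003,  0.129]), 'ft_force': array([ 5.748, -0.886,  2.382]), 'ft_torque': array([ 0.11 , -0.955, -0.122]), 'gripper_force': np.float64(62.211), 'finger_gap': np.float64(0.618), 'joint_positions': array([-0.104,  0.676,  1.566, -0.   ,  0.897,  0.751])}
yaw 0.7155 force in tool [ 3.8  4.4 -2.4]
```

>>> {"fn": "send_rows", "kwargs": {
  "series": [
    {"fingers": 48,"travel": [0,0,0],"turn": [0,0,0.06]},
    {"fingers": 48,"travel": [0,0,0],"turn": [0,0,0.06]}
  ]
}}

```text
t: 19.27
position: [0.6661, -0.0033, 0.1285]
tcp_rot: [2.973, 1.011, 0.004]
ft_force: [6.4, 0.7, 1.9]
finger_gap: 0.613
gripper_force: 62.2
```

```bash
python3 st.py
```

```text
{'t': np.float64(19.275), 'position': array([ 0.666, -0.003,  0.128]), 'ft_force': array([6.391, 0.7  , 1.864]), 'ft_torque': array([ 0.01 , -1.094, -0.082]), 'gripper_force': np.float64(62.214), 'finger_gap': np.float64(0.613), 'joint_positions': array([-0.104,  0.676,  1.566, -0.   ,  0.897,  0.811])}
yaw 0.6555 force in tool [ 5.5  3.3 -1.8]
```

>>> {"fn": "send_rows", "kwargs": {
  "series": [
    {"fingers": 48,"travel": [0,0,0],"turn": [0,0,0.06]},
    {"fingers": 48,"travel": [0,0,0],"turn": [0,0,0.06]}
  ]
}}

```text
t: 19.52
position: [0.6661, -0.0034, 0.1284]
tcp_rot: [3.001, 0.924, 0.003]
ft_force: [7.0, -0.6, 1.1]
finger_gap: 0.613
gripper_force: 62.3
```

```bash
python3 st.py
```

```text
{'t': np.float64(19.525), 'position': array([ 0.666, -0.003,  0.128]), 'ft_force': array([ 7.008, -0.637,  1.141]), 'ft_torque': array([ 0.043, -1.085,  0.82 ]), 'gripper_force': np.float64(62.316), 'finger_gap': np.float64(0.613), 'joint_positions': array([-1.040e-01,  6.760e-01,  1.566e+00, -1.000e-03,  8.970e-01,
        8.700e-01])}
yaw 0.5972 force in tool [ 5.4  4.5 -1.1]
```

>>> {"fn": "send_rows", "kwargs": {
  "series": [
    {"fingers": 48,"travel": [0,0,0],"turn": [0,0,0.02]},
    {"fingers": 48,"travel": [0,0,0],"turn": [0,0,0.02]}
  ]
}}

```text
t: 19.77
position: [0.6661, -0.0034, 0.1284]
tcp_rot: [3.009, 0.896, 0.003]
ft_force: [7.6, -0.6, 1.6]
finger_gap: 0.613
gripper_force: 62.3
```

```bash
python3 st.py
```

```text
{'t': np.float64(19.775), 'position': array([ 0.666, -0.003,  0.128]), 'ft_force': array([ 7.64 , -0.561,  1.584]), 'ft_torque': array([-0.022, -1.127,  1.256]), 'gripper_force': np.float64(62.311), 'finger_gap': np.float64(0.613), 'joint_positions': array([-0.104,  0.676,  1.566, -0.002,  0.897,  0.889])}
yaw 0.5787 force in tool [ 6.1  4.7 -1.6]
```

>>> {"fn": "send_rows", "kwargs": {
  "series": [
    {"fingers": 48,"travel": [0.3,0.3,0],"turn": [0,0,-0.15]},
    {"fingers": 48,"travel": [0.3,0.3,-0.2],"turn": [0,0,-0.3]},
    {"fingers": 48,"travel": [0.3,0.3,-0.4],"turn": [0,0,-0.45]},
    {"fingers": 48,"travel": [0.3,0.3,-0.5],"turn": [0,0,-0.6]},
    {"fingers": 48,"travel": [0.3,0.3,-0.6],"turn": [0,0,-0.75]},
    {"fingers": 48,"travel": [0.3,0.3,-0.8],"turn": [0,0,-0.9]},
    {"fingers": 48,"travel": [0.3,0.3,-0.8],"turn": [0,0,-0.9]}
  ]
}}

```text
t: 20.65
position: [0.6652, -0.0029, 0.1292]
tcp_rot: [-2.321, -2.116, 0.001]
ft_force: [-0.5, 3.4, 5.0]
finger_gap: 0.61
gripper_force: 62.8
```

```bash
python3 st.py
```

```text
{'t': np.float64(20.65), 'position': array([ 0.665, -0.003,  0.129]), 'ft_force': array([-0.52 ,  3.43 ,  5.027]), 'ft_torque': array([0.564, 0.057, 0.091]), 'gripper_force': np.float64(62.764), 'finger_gap': np.float64(0.61), 'joint_positions': array([-0.104,  0.675,  1.566,  0.   ,  0.901, -0.012])}
yaw 1.4787 force in tool [ 3.4 -0.8 -5. ]
```

>>> {"fn": "send_rows", "kwargs": {
  "series": [
    {"fingers": 48,"travel": [0,0,-0.1],"turn": [0,0,-0.15]},
    {"fingers": 48,"travel": [0,0,-0.2],"turn": [0,0,-0.3]},
    {"fingers": 48,"travel": [0,0,-0.4],"turn": [0,0,-0.45]},
    {"fingers": 48,"travel": [0,0,-0.5],"turn": [0,0,-0.6]},
    {"fingers": 48,"travel": [0,0,-0.6],"turn": [0,0,-0.72]},
    {"fingers": 48,"travel": [0,0,-0.6],"turn": [0,0,-0.72]}
  ]
}}

```text
t: 21.4
position: [0.6644, -0.0031, 0.1298]
tcp_rot: [-1.426, -2.796, 0.002]
ft_force: [-5.7, 1.3, 8.3]
finger_gap: 0.614
gripper_force: 63.1
```

```bash
python3 st.py; python3 - <<'E'
from h import *
a=capture("side"); cv2.imwrite("pics/k.png",cv2.resize(a[150:260,190:320,::-1],None,fx=5,fy=5,interpolation=2))
E
```

```text
{'t': np.float64(21.4), 'position': array([ 0.664, -0.003,  0.13 ]), 'ft_force': array([-5.663,  1.264,  8.281]), 'ft_torque': array([0.14 , 0.919, 0.042]), 'gripper_force': np.float64(63.097), 'finger_gap': np.float64(0.614), 'joint_positions': array([-1.040e-01,  6.740e-01,  1.566e+00, -1.000e-03,  9.040e-01,
       -7.310e-01])}
yaw 2.1983 force in tool [ 4.4 -3.9 -8.3]
```

View pics/k.png

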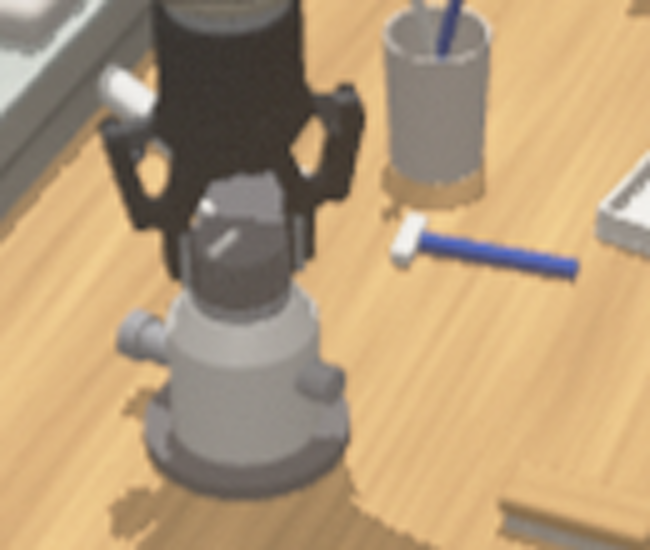

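```bash
python3 - <<'E'
from h import *
p=atz("side",237.6,196.4,.144);q=atz("side",232.4,201,.144);d=q-p;print(p,q,np.arctan2(d[1],d[0]),np.hypot(*d[:2]))
o,w=ray("side",217.5,216.5); o=o+w*(.040-o[2])/w[2]; print("outlet side",o,np.arctan2(o[1]+.004,o[0]-.665))
E
```

```text
[ 0.66149241 -0.00123816  0.144     ] [0.66575627 0.02213895 0.144     ] 1.3903846136451872 0.023762781562321533
outlet side [ 0.73623784 -0.01988331  0.04      ] -0.21937349881217524
```

```bash
python3 -c "
from rig import *
print(hand_in())"
```

```text
the job is handed in; nothing more can be done
None
```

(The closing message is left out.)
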